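# Lever up the print unit of a printer on the repair bench

## Robot

A 6-joint arm with a two-finger parallel gripper is mounted at the origin on the work surface. World frame = base frame: x ahead of the robot, y to its left, z up, the work surface at z = 0. Lengths are in m, angles in rad, forces in N, time in s.
With the tool pointing down it reaches from about 0.35 to 0.775 m from the base axis. Payload 7.3 kg.
Tool frame: the origin (TCP) lies midway between the tips of the shut fingers; the grasp point (between the pads) lies grasp_offset behind it (grasp_offset is the distance from the TCP to the grasp point, in m); z points along the fingers, y is the line along which they close (so a half turn about z gives the same grasp; the last joint's range is limited). The gripper opens to 92 mm and grips with 3 to 60 N. Pads are 19 mm wide; open, the fingers measure 130 mm over their backs; the gripper's body (75 mm by 190 mm) begins 47 mm behind the grasp point.
Start: joints at [1.068, 0.342, 1.524, -0, 1.275, -0.146], TCP at [0.183, 0.492, 0.227] pointing down, gripper open.
Joint ranges: [-2.53, 2.53], [-0.77, 2.02], [0.04, 2.7], [-1, 4.14], [0.28, 2.66], [-3.11, 3.11]. Speed limits (rad/s): [2.57, 2.57, 3.14, 3.14, 3.14, 3.14].

## Interface

Orientations are given as [roll, pitch, yaw] about the fixed x, y, z axes, in that order (R = Rz(yaw) Ry(pitch) Rx(roll)).
In Python, from cell import * gives the robot as it stands.
- The arm moves only by the tool step_arm, never from a script. Its argument "plan" is a list of rows, each a list of 5 numbers: the closure, from -1 (fully open) to 1 (shut), then the shift along the tool's x, y, z in m, then the turn about the tool's z in rad. In form: [[hand, x, y, z, twist], ...]. A call has 1 to 20 rows; each row is the pose to reach, as a shift and turn from the pose commanded when the call began, along the tool's axes at that moment; what a row does not reach only later rows make up. A row lasts 1/8 s, in which the tool goes at most 62.5 mm and 10.7 degrees, less where a joint would pass 70% of its speed; a pose out of reach is approached as far as the arm can. A call with a gripper value outside its range is refused whole. The fingers move at their own pace and stop on an object; "grip_force" is the grip in N (left out, the last holds). Time passes only in rows, so rows that repeat a pose let the fingers close. It gives the time, the measured TCP pose, the force, the opening and the grip force at its end, in the units of the state.
- observe(): the state, without advancing time (a new reading comes with each control period).
- read_camera(name): name is "side" or "top" or "wrist"; returns a dict with "img" (480x640x3 uint8, red, green, blue), "range_z" (480x640 float32, m along the optical axis (not along the pixel's ray), 0 where there is no reading), "fx", "fy", "cx", "cy" (pixels), "R" (3x3) and "t" (3): a world point X has camera coordinates R X + t; the wrist camera has in their place "T_tool_cam" (4x4, takes a point from camera to tool coordinates, whose origin is the TCP and whose axes are the flange's). Camera axes: x right, y down, z forward; pixel columns grow to the right and rows downward; lengths in m; the calibration is good to about 2 mm. The wrist camera is an equidistant fisheye: a pixel r from the principal point sees the ray r / f radians off the axis. A picture is of the moment at which its call begins: read the wrist's pose just before it.
- hand_in(): hands the job in; it is judged then, once.
The state is a dict: "time": time; "qpos": joint angles; "qvel": joint speeds; "joint_efforts": joint torques, N m; "tool_pos": TCP position; "tool_rot": TCP orientation; "contact_force": force on the tool from outside, world axes, zero at the start; "torque": the same for the moment, N m; "opening": finger opening in m; "grip_force": force on a finger pad.
Only numpy, scipy, OpenCV 4.12 (cv2) and the standard library are available. Lean on these libraries where they do the work, as an engineer would, in place of code of your own. Each camera call takes 0.05 s, during which the arm holds its last target. There are 200 camera calls.

## Task

On the repair bench, push the safety slide fully out sideways by its upright tab, so that nothing is under the long arm of the lever any more, then press the pad at the lever's long end all the way down to its stop so that the short end raises the printer's heavy hinged print unit. Finish while holding the pad down with the fingers, the print unit raised: the program ends in that pose. Only push and press: do not pinch, lift or unseat the lever, do not touch the print unit, and leave the screwdriver, paper roll and screw jar where they are.

Things in the scene. Friction and masses are not known exactly. Their poses are not given: they have to be found in the camera images.
- stand: Fixed unit: dark base plate, grey fulcrum, grey printer chassis (260 x 200 mm, 98 high) at its +y end. Origin on the table right under the lever's pin. Level axes: x across the lever, +y from fulcrum to printer, -y along the lever's long arm, z up. 'Stand frame' offsets use these. A grey guide block for the slide, 30 x 34 mm, 86 high, is at stand frame (47, -110) mm.
- lever: Loose steel lever: flat bar 24 mm wide, 10 thick, 250 long; its cross pin (12 mm round, 60 long) lies in the fulcrum's V notches. Origin: middle of the pin, 85 mm above the table; axes as the stand's at the start, when it lies level, long arm (-y) on the safety slide, short arm (+y, 70 mm) under the lip. Slide out, it stays about level; pressed, it turns about 0.3 rad down to the stop.
- pad (a point): Centre of the top face of the pad, the lever's widened long end (44 mm across, 50 along, 10 thick), 200 mm from the pin along the lever's -y. 98 mm above the table at the start, about 40 mm when down on the stop and then some 5 mm nearer the fulcrum. Pressing takes about 3 to 7 N, rising steeply at the stop; let go, it rises again.
- safety_slide (a joint): How far the safety slide is out: 0 to 0.008 m at the start = under the lever, 0.05 m = fully out at its end stop. It moves straight along the stand's +x and stays where left; takes about 2 to 5 N. A steel bar 22 mm wide, 14 thick, across under the long arm, 110 mm from the pin.
- tab (a point): On the slide's upright tab, a steel plate 40 mm wide (along y), 6 thick, top edge 144 mm above the table, to the +x side of the lever: mid-width of its face towards the lever (the -x face), 133 mm above the table. At slide value 0 it is at stand frame (74, -110) mm. Push this face in stand +x.
- print_unit (a joint): Opening angle of the heavy print unit (about 3 kg; 225 x 225 mm steel deck with roller and motor, hinged at the far +y end of the chassis): 0 = lying down, grows as its lip rises; about 0.09 rad with the lever on its stop. Falls shut when the lever is let go.
- lip (a point): Middle of the print unit's front edge, the lip that the lever's nose lifts: stand frame (0, 55) mm, 104 mm above the table when down. The highest part of the unit is about 155 mm above the table.
- screwdriver: Loose screwdriver lying on the table to the -x side of the lever, its length roughly along the lever. Leave alone. Origin at its middle, on its underside.
- paper_roll: Loose paper roll standing on end, 90 mm across, 56 high, to the +x side of the fulcrum. Leave alone. Origin in the centre of its underside.
- screw_jar: Loose small screw jar, 48 mm across, 55 high, to the +x side of the lever's pad. Leave alone. Origin in the centre of its underside.
- stop (a point): Centre of the top of the black rubber stop under the lever's pad, 32 x 24 mm, fixed at stand frame (0, -195) mm, 26 mm above the table. The underside of the pad lands on it.

How it is judged:
By the outcome, as a careful person would: the job done as asked, in the order asked, and still so for the second after the job is handed in, while the arm keeps its last pose, push and grip.
It also fails if it takes over 48 s, if anything falls off the work surface, if the arm or the gripper's body presses on something with over 40 N, if the wrist force passes 120 N, or if a joint passes its speed limit or range.

## Working session

There is one attempt and no reset: what is moved stays moved. The work goes in short steps, Python scripts to look and compute and a tool call to move; the robot and the scene stay as the last step left them, time stands still between calls to the robot, and variables do not carry over. Pictures are saved under pics/ and viewed, at most 10 in all, crops included, and the job is handed in when it is done.

Besides the shell and the picture viewer there is one more tool, called after "Call:" by a JSON object that holds its "name" and its "arguments", one argument or row to a line. step_arm: Moves the arm, as the interface text tells. Its arguments: {"type":"object","properties":{"plan":{"type":"array","items":{"type":"array","items":{"type":"number"}}},"grip_force":{"type":"number"}},"required":["plan"]}

```bash
mkdir -p pics; python3 - <<'E'
from cell import *
import cv2,numpy as np
s=observe();print(s)
for n in("top","side"):
    c=read_camera(n);cv2.imwrite(f"pics/{n}0.png",c["img"][:,:,::-1]);np.savez(f"{n}0.npz",**c)
    print(n,c["fx"],c["fy"],c["cx"],c["cy"],c["R"],c["t"])
E
```

```text
{'time': 0.0, 'qpos': array([ 1.06801492e+00,  3.42711212e-01,  1.52503778e+00,  1.13555276e-05,
        1.27540916e+00, -1.45980682e-01]), 'qvel': array([-0.00069356,  0.00011478, -0.00180387, -0.00249666, -0.00109717,
       -0.00134194]), 'joint_efforts': array([ 8.20058231e-04, -4.31232941e+01, -2.44225770e+01,  7.20080500e-02,
        5.57054719e-02, -9.75251965e-05]), 'tool_pos': array([0.18313282, 0.49157544, 0.2260437 ]), 'tool_rot': array([-3.14004539e+00, -2.38463712e-04,  2.78478843e+00]), 'contact_force': array([ 1.01499752, -0.53771452, -0.94009092]), 'torque': array([ 0.01340333, -0.03728855, -0.03492312]), 'grip_force': 0.0, 'opening': 0.09175930625214017}
top 482.7002796240197 482.7002796240197 311.2177278924409 232.1718374486033 [[ 3.64949070e-03 -9.99993299e-01  2.86996320e-04]
 [-9.96601243e-01 -3.66073002e-03 -8.22955779e-02]
 [ 8.22960771e-02  1.43160565e-05 -9.96607925e-01]] [0.17158727 0.61784645 0.93405086]
side 575.1537052097567 575.1537052097567 311.85491656422863 244.98784389828458 [[ 0.72284613 -0.69070187 -0.02060071]
 [-0.48969684 -0.49099719 -0.72049896]
 [ 0.48753509  0.53089799 -0.69314995]] [-0.32709493  0.44573809  0.94602493]
```

View pics/top0.png

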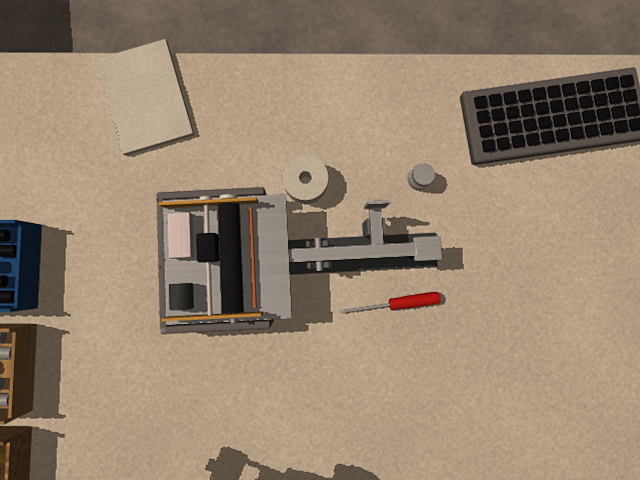

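View pics/side0.png

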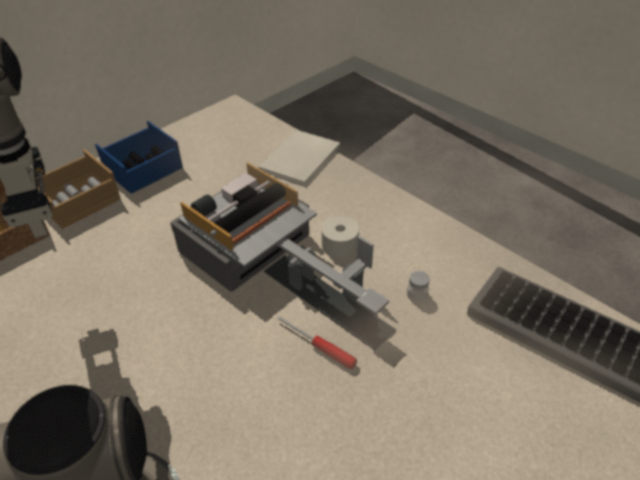

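The top view shows the lever running from (292,255) to the pad at (427,248), pin at about (318,254), tab at (376,204), jar at (423,176), roll at (305,178), screwdriver at (395,302). The side view agrees.

```bash
python3 - <<'E'
import numpy as np,cv2
c=np.load("top0.npz");z=c["range_z"];v,u=np.mgrid[:480,:640]
P=(np.stack([(u-c["cx"])/c["fx"]*z,(v-c["cy"])/c["fy"]*z,z],-1)-c["t"])@c["R"]
np.save("P.npy",P)
h=P[...,2]
def box(a,b,c_,d,lo,hi,name):
    m=(h>lo)&(h<hi)&(v>=b)&(v<d)&(u>=a)&(u<c_)&(z>0); p=P[m]
    print(name,m.sum(),p.mean(0).round(4),p.min(0).round(4),p.max(0).round(4)); return p
pad=box(408,225,450,270,.085,.115,"pad")
bar=box(330,235,405,265,.082,.1,"bar")
tab=box(355,190,400,225,.125,.16,"tab")
lip=box(255,185,295,325,.09,.12,"deck")
jar=box(400,150,445,200,.04,.07,"jar")
roll=box(275,145,340,215,.04,.07,"roll")
for n,p in(("pad",pad),("bar",bar),("tab",tab)):
    print(n,cv2.minAreaRect((p[:,:2]*1000).astype(np.float32)))
q=np.vstack([pad,bar]);print(cv2.fitLine((bar[:,:2]*1000).astype(np.float32),cv2.DIST_L2,0,.01,.01).ravel())
print(cv2.fitLine((q[:,:2]*1000).astype(np.float32),cv2.DIST_L2,0,.01,.01).ravel())
for x in range(196,212,2): print((h[x,364:390]*1000).astype(int))
E
```

```text
pad 740 [ 0.5822 -0.0355  0.0979] [ 0.5608 -0.0645  0.0892] [ 0.6052 -0.0029  0.103 ]
bar 1007 [0.5787 0.0698 0.0964] [0.5531 0.0033 0.0826] [0.6074 0.1394 0.1   ]
tab 110 [0.6604 0.0556 0.1412] [0.6573 0.0357 0.1258] [0.6648 0.075  0.1481]
deck 4392 [0.5637 0.2449 0.1077] [0.4438 0.2051 0.0903] [0.6953 0.2786 0.1197]
jar 411 [ 0.7283 -0.044   0.0544] [ 0.7081 -0.0672  0.0401] [ 0.7496 -0.0239  0.0593]
roll 1587 [0.7206 0.1858 0.0558] [0.6769 0.1415 0.0401] [0.7665 0.2293 0.0614]
pad ((582.322021484375, -33.71479797363281), (44.071990966796875, 61.73823547363281), 2.5916666984558105)
bar ((583.2659301757812, 72.34664916992188), (45.38015365600586, 139.25991821289062), 6.410316467285156)
tab ((661.1940307617188, 55.25463104248047), (6.378053665161133, 39.48338317871094), 3.5770633220672607)
[ 9.3538389e-02 -9.9561566e-01  5.7872070e+02  6.9828064e+01]
[ 4.7132980e-02 -9.9888861e-01  5.8020673e+02  2.5211967e+01]
[  0  -1  -3   0  -3   0   1   1   2 981   0   0   1  -1   0   0   0   1
   1 981   0   0   2   0   0   1]
[ 1  1  1 -2 -1  0  1  0  1  2 -2  1  0 -1 -2  2  2 -2 -2  0  0  1  0  1
  2  4]
[ -1   0   1   0   0   0   1   0   2   1  -1   0   0   0 981   2  -3   1
 141 143 141 144 143 142 145 145]
[  1   0   1  -2 141 141 140 144 143 144 143 143 141 144 143 144 145 145
 144 142 143 144 145 144 144 146]
[  2  -3 112 130 141 141 142 143 141 143 138 142 137 137 138 135 133 137
 135 133 133 132 132 130 131 130]
[ 78  98 114 116 115 118 116 115 113 113 112 112 111 110 111 108 108 107
 109 105 108 104 106   1  -1   1]
[78 90 87 90 88 88 88 88 90 89 82 89 91 86 87 88 87 88 75 76 75  0 -1 -1
  0 -1]
[  1   0  -2   0   1  81  87  88  86  89  88  89  87  88  86  87  85  89
 981  -1   0  -2  -2   0   2   0]
```

Call:
{"name": "step_arm", "arguments": {
  "plan": [
    [1,-0.04,-0.018,0,-0.03],
    [1,-0.08,-0.036,0,-0.06],
    [1,-0.13,-0.058,0,-0.1],
    [1,-0.18,-0.08,0,-0.14],
    [1,-0.23,-0.102,0,-0.18],
    [1,-0.28,-0.124,0,-0.22],
    [1,-0.33,-0.146,0,-0.26],
    [1,-0.38,-0.168,0,-0.3],
    [1,-0.43,-0.19,0,-0.34],
    [1,-0.48,-0.213,0,-0.38],
    [1,-0.52,-0.23,0,-0.405],
    [1,-0.55,-0.244,0,-0.405],
    [1,-0.571,-0.253,0,-0.405],
    [1,-0.571,-0.253,0,-0.405],
    [1,-0.571,-0.253,0,-0.405]
  ],
  "grip_force": 20
}}

```text
time: 1.98
tool_pos: [0.6293, 0.0561, 0.2264]
tool_rot: [3.141, -0.001, -3.093]
contact_force: [0.6, 0.6, -0.1]
opening: 0.0005
grip_force: 0.0
```

Call:
{"name": "step_arm", "arguments": {
  "plan": [
    [1,0,0,0.03,0],
    [1,0,0,0.06,0],
    [1,0,0,0.085,0],
    [1,0,0,0.1,0],
    [1,0,0,0.103,0],
    [1,0,0,0.103,0]
  ]
}}

```text
time: 2.72
tool_pos: [0.6304, 0.0557, 0.1246]
tool_rot: [-3.142, 0.001, -3.093]
contact_force: [0.2, -0.3, -0.3]
opening: 0.0004
grip_force: 0.0
```

```bash
python3 - <<'E'
from cell import *
import cv2,numpy as np
s=observe();print(s["tool_pos"],s["contact_force"])
c=read_camera("side");i=c["img"][200:340,220:420,::-1]
cv2.imwrite("pics/a.png",cv2.resize(i,None,fx=4,fy=4))
E
```

```text
[0.63038072 0.05573556 0.12456402] [ 0.19957209 -0.27129169 -0.28134116]
```

View pics/a.png

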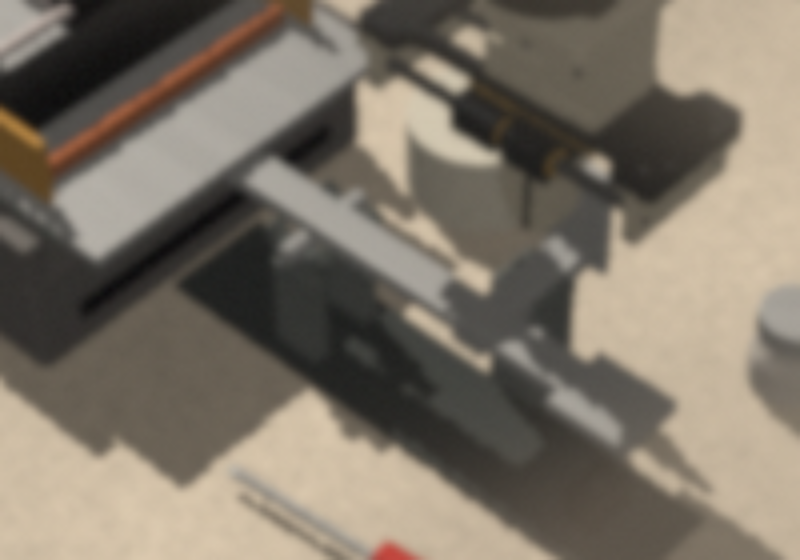

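The crop shows the shut fingertips at (527,225), between the lever and the tab at (600,230), with nothing touching. Now push.

Call:
{"name": "step_arm", "arguments": {
  "plan": [
    [1,-0.008,0,0,0],
    [1,-0.014,0,0,0],
    [1,-0.018,0,0,0],
    [1,-0.022,0,0,0],
    [1,-0.026,0,0,0],
    [1,-0.03,0,0,0],
    [1,-0.034,0,0,0],
    [1,-0.038,0,0,0],
    [1,-0.042,0,0,0],
    [1,-0.046,0,0,0],
    [1,-0.05,0,0,0],
    [1,-0.053,0,0,0],
    [1,-0.055,0,0,0],
    [1,-0.055,0,0,0]
  ]
}}

```text
time: 4.53
tool_pos: [0.6853, 0.058, 0.1237]
tool_rot: [-3.141, 0.001, -3.093]
contact_force: [-1.6, 0.5, -0.8]
opening: 0.0005
grip_force: 0.3
```

Call:
{"name": "step_arm", "arguments": {
  "plan": [
    [1,-0.002,0,0,0],
    [1,-0.004,0,0,0],
    [1,-0.006,0,0,0],
    [1,-0.007,0,0,0],
    [1,-0.007,0,0,0]
  ]
}}

```text
time: 5.15
tool_pos: [0.6918, 0.0584, 0.1237]
tool_rot: [-3.142, -0.0, -3.093]
contact_force: [-3.6, -0.2, 1.1]
opening: 0.0006
grip_force: 1.7
```

Call:
{"name": "step_arm", "arguments": {
  "plan": [
    [1,-0.001,0,0,0],
    [1,-0.002,0,0,0],
    [1,-0.002,0,0,0]
  ]
}}

```text
time: 5.52
tool_pos: [0.6919, 0.0584, 0.1237]
tool_rot: [-3.141, -0.005, -3.093]
contact_force: [-11.5, -1.1, 4.7]
opening: 0.0004
grip_force: 5.6
```

Call:
{"name": "step_arm", "arguments": {
  "plan": [
    [1,-0.001,0,0,0],
    [1,-0.002,0,0,0],
    [1,-0.002,0,0,0]
  ]
}}

```text
time: 5.9
tool_pos: [0.6919, 0.0584, 0.1237]
tool_rot: [-3.141, -0.01, -3.093]
contact_force: [-19.1, -1.9, 7.8]
opening: 0.0008
grip_force: 9.5
```

Call:
{"name": "step_arm", "arguments": {
  "plan": [
    [1,0.01,0,0,0],
    [1,0.03,0,0,0],
    [1,0.045,0,-0.01,0],
    [1,0.06,0,-0.03,0],
    [1,0.08,0,-0.05,0],
    [1,0.1,-0.02,-0.05,0],
    [1,0.11,-0.05,-0.05,0],
    [1,0.115,-0.08,-0.05,0],
    [1,0.115,-0.094,-0.05,0],
    [1,0.115,-0.094,-0.05,0],
    [1,0.115,-0.094,-0.05,0]
  ]
}}

```text
time: 7.28
tool_pos: [0.5859, -0.04, 0.1736]
tool_rot: [3.141, 0.0, -3.093]
contact_force: [-0.0, 0.5, -0.4]
opening: 0.0007
grip_force: 0.0
```

```bash
python3 - <<'E'
from cell import *
import cv2,numpy as np
s=observe();print(s["tool_pos"],s["contact_force"],s["time"])
c=read_camera("side");z=c["range_z"];v,u=np.mgrid[:480,:640]
P=(np.stack([(u-c["cx"])/c["fx"]*z,(v-c["cy"])/c["fy"]*z,z],-1)-c["t"])@c["R"]
m=(z>0)&(P[...,2]>.125)&(P[...,2]<.15)&(abs(P[...,1]-.057)<.03)&(P[...,0]>.62)&(P[...,0]<.76)
p=P[m];print(m.sum(),p.mean(0),p.min(0),p.max(0),np.median(p,0))
p=np.load("P.npy")
i=c["img"][200:340,220:420,::-1]
cv2.imwrite("pics/b.png",cv2.resize(i,None,fx=4,fy=4))
E
```

```text
[ 0.58591667 -0.03996361  0.17364888] [-0.0379844   0.51380983 -0.3859241 ] 7.275<stdin>:7: RuntimeWarning: Mean of empty slice.
  ret = um.true_divide(
Traceback (most recent call last):
ValueError: zero-size array to reduction operation minimum which has no identity
```

```bash
python3 - <<'E'
from cell import *
import cv2,numpy as np
a=read_camera("side")["img"][180:380,230:430,::-1]
b=read_camera("wrist")["img"][...,::-1]
b=cv2.resize(b,(400,300))
cv2.imwrite("pics/b.png",np.hstack([cv2.resize(a,(400,400)),np.vstack([b,np.zeros((100,400,3),np.uint8)])]))
E
```

```text
(no output)
```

View pics/b.png

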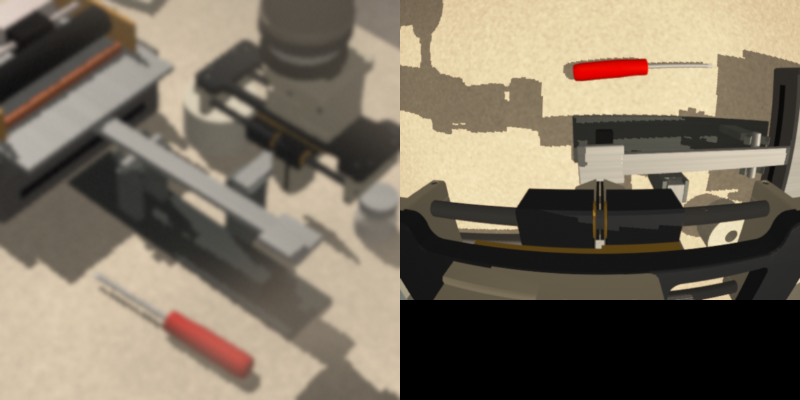

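The side view shows the lever level with the slide drawn out beside the guide; the wrist view shows the fingers over the pad at about (600,165). The hard stop was felt at the right travel. Next, press.

Call:
{"name": "step_arm", "arguments": {
  "plan": [
    [1,0.003,-0.008,0.03,0],
    [1,0.003,-0.008,0.055,0],
    [1,0.003,-0.008,0.068,0],
    [1,0.003,-0.008,0.073,0],
    [1,0.003,-0.008,0.078,0],
    [1,0.003,-0.008,0.083,0],
    [1,0.003,-0.007,0.088,0],
    [1,0.003,-0.007,0.093,0],
    [1,0.003,-0.007,0.098,0],
    [1,0.003,-0.006,0.103,0],
    [1,0.003,-0.006,0.108,0],
    [1,0.003,-0.005,0.113,0],
    [1,0.003,-0.005,0.118,0],
    [1,0.003,-0.004,0.122,0],
    [1,0.003,-0.004,0.122,0]
  ]
}}

```text
time: 9.3
tool_pos: [0.5826, -0.0447, 0.0512]
tool_rot: [3.141, -0.001, -3.093]
contact_force: [-2.0, -1.9, 2.7]
opening: 0.0006
grip_force: 1.0
```

Call:
{"name": "step_arm", "arguments": {
  "plan": [
    [1,0,0.001,0.003,0],
    [1,0,0.001,0.006,0],
    [1,0,0.001,0.008,0],
    [1,0,0.001,0.009,0],
    [1,0,0.001,0.009,0]
  ]
}}

```text
time: 9.93
tool_pos: [0.5828, -0.0438, 0.0427]
tool_rot: [3.141, 0.0, -3.093]
contact_force: [-1.0, -0.0, 3.1]
opening: 0.0007
grip_force: 1.4
```

Call:
{"name": "step_arm", "arguments": {
  "plan": [
    [1,0,0,0.001,0],
    [1,0,0,0.002,0],
    [1,0,0,0.002,0]
  ]
}}

```text
time: 10.3
tool_pos: [0.5828, -0.0439, 0.0406]
tool_rot: [3.141, 0.0, -3.094]
contact_force: [-0.0, 0.2, 3.5]
opening: 0.0005
grip_force: 1.4
```

Call:
{"name": "step_arm", "arguments": {
  "plan": [
    [1,0,0,0.001,0],
    [1,0,0,0.002,0],
    [1,0,0,0.002,0]
  ]
}}

```text
time: 10.68
tool_pos: [0.5827, -0.0439, 0.0386]
tool_rot: [3.141, -0.0, -3.093]
contact_force: [-1.0, 0.3, 2.5]
opening: 0.0003
grip_force: 1.4
```

Call:
{"name": "step_arm", "arguments": {
  "plan": [
    [1,0,0,0.001,0],
    [1,0,0,0.002,0],
    [1,0,0,0.002,0]
  ]
}}

```text
time: 11.05
tool_pos: [0.5829, -0.0439, 0.0378]
tool_rot: [-3.142, 0.001, -3.093]
contact_force: [-3.3, 2.4, 11.3]
opening: 0.0001
grip_force: 5.3
```

Call:
{"name": "step_arm", "arguments": {
  "plan": [
    [1,0,0,0.001,0],
    [1,0,0,0.0015,0],
    [1,0,0,0.0015,0],
    [1,0,0,0.0015,0]
  ]
}}

```text
time: 11.55
tool_pos: [0.583, -0.0438, 0.0375]
tool_rot: [-3.141, 0.001, -3.093]
contact_force: [-6.0, 2.5, 20.5]
opening: 0.0004
grip_force: 9.4
```

```bash
python3 - <<'E'
from cell import *
import cv2,numpy as np
a=read_camera("side")["img"][180:380,200:400,::-1]
c=read_camera("top");b=c["img"][130:330,260:460,::-1]
cv2.imwrite("pics/c.png",np.hstack([cv2.resize(x,(400,400)) for x in(a,b)]))
z=c["range_z"];v,u=np.mgrid[:480,:640]
P=(np.stack([(u-c["cx"])/c["fx"]*z,(v-c["cy"])/c["fy"]*z,z],-1)-c["t"])@c["R"];P0=np.load("P.npy")
for y,x in((220,284),(250,284),(290,284),(254,300)): print(P0[y-2:y+3,x-1:x+2,2].mean(),P[y-2:y+3,x-1:x+2,2].mean())
s=observe();print(s["tool_pos"],s["contact_force"],s["time"])
E
```

```text
0.10767504535200124 0.12727483014001675
0.10844565131097537 0.1279708495556895
0.1666846511547849 0.12682305741868044
0.09847688945126053 0.10918494625646304
[ 0.58297126 -0.04381693  0.03747201] [-6.9098617   1.15566361 20.67857165] 11.65
```

View pics/c.png

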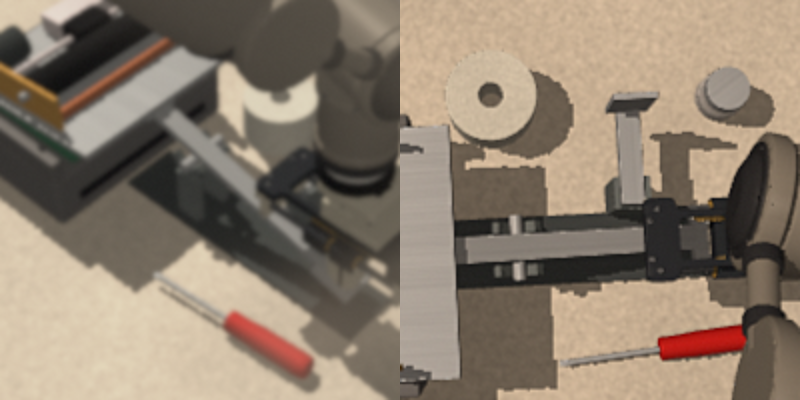

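The picture shows the deck raised (20 mm at the lip), the slide fully out with its tab at (632,102), and the loose items unmoved. One check that the hard contact is the pad on its stop and not the gripper body on the guide block.

```bash
python3 - <<'E'
from cell import *
import cell,numpy as np
print(getattr(cell,"grasp_offset",None))
s=observe();print(s["torque"],s["contact_force"],s["grip_force"])
c=read_camera("top");z=c["range_z"];v,u=np.mgrid[:480,:640]
P=(np.stack([(u-c["cx"])/c["fx"]*z,(v-c["cy"])/c["fy"]*z,z],-1)-c["t"])@c["R"]
p=P[250:256,326:380].mean(0)
print(np.polyfit(p[:,1],p[:,2],1),p[[0,-1]])
q=P[195:265,380:405].reshape(-1,3);q=q[(q[:,2]>.1)&(q[:,2]<.2)];print("body",q.min(0),q.max(0),np.percentile(q[:,2],[5,50,95]))
q=P[215:240,362:382].reshape(-1,3);print("guide",q[q[:,2]>.05].min(0),q[q[:,2]>.05].max(0))
E
```

```text
0.0188
[0.47640977 1.25412809 0.07000965] [-6.9098617   1.15566361 20.67857165] 9.399754533078521
[0.30816959 0.04978178] [[0.57407597 0.14658212 0.09576135]
 [0.57571761 0.044884   0.06425637]]
body [0.5525177  0.00765171 0.1181787 ] [0.61346918 0.0518069  0.15050918] [0.14205359 0.1459021  0.14828145]
guide [0.53825161 0.04133956 0.05006562] [0.64595593 0.17383452 0.98167927]
```

The lever tilt is 0.30 rad, so the pad is on its stop. The gripper body bottom is at about 0.103 m, clear of the guide (0.086 m) and the lever.

```bash
python3 -c "
from cell import *
print(hand_in())"
```

```text
the job is handed in; nothing more can be done
None
```

The job is handed in: the safety slide is fully out, the fingers hold the pad down on its stop with about 20 N, the print unit is raised about 20 mm at the lip (roughly 0.09 rad), and the screwdriver, paper roll and screw jar look unmoved.

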